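# Arm the flash sync tester under its switch guard

## Task

Arm the flash tester: with a fingertip swing the hinged steel guard on its deck right back until it stays open, flip the toggle switch beneath it over to the back, then tip the guard forward and let it drop shut over the switch by its own weight. Take hold of nothing, and leave the tester's other controls and everything lying about where they are.

Things in the scene. Friction and masses are not known exactly. Their poses are not given: they have to be found in the camera images.
- tester: Flash sync tester, flat grey bench console, dark deck, 200 (x, front to back) x 270 (y) x 52 mm high, fixed. Origin: centre of its underside; x points from its front (robot side) to its back, y to the left, z up. Guarded switch in the left half; bare toggle, round selector and 40 mm high black meter hood in the right half. Round the guard nothing on the deck is over 22 mm high for 40 mm.
- guard (a joint): Guard angle, rad: 0 shut, grows as its front rises and swings back, stop at 1.6. Folded steel hood 76 (x) x 56 mm (y), top 48 mm above the deck, skirts down to 3 mm above it, about 110 g, free hinge along y at its back. At the top front a 2 mm thick finger lip, full width, juts 17 mm further out, turned up 30 degrees. Let go, it falls shut from below 1.1, falls back and stays open from above 1.25.
- guard_hinge (a point): Point on the hinge pin in the middle of the guard's width, fixed to the tester (axes as the tester's), 14 mm above the deck. In the tester's axes, with the guard shut, its top is 34 mm above this point and the lip's front edge 93 mm in front of and 43 mm above it.
- guard_lip (a point): Middle of the lip's front edge; it moves with the guard (axes as the tester's when shut).
- toggle (a joint): Angle of the toggle under the guard, rad: 0 leans to the front (safe), 0.84 leans to the back (armed). A steel bat 26 mm long and 10 mm thick at its end, snap action: it springs to whichever side of the middle (0.42) it is on; about 2 N at its end tips it over.
- toggle_pivot (a point): Pivot of that toggle, fixed to the tester (axes as the tester's), 8 mm above the deck, 38 mm in front of the hinge pin.
- toggle_tip (a point): Centre of the round end of that toggle (end radius 5 mm); about 24 mm above the pivot, 11 mm in front of it when safe and 11 mm behind it when armed.
- power_tip (a point): End of the bare mains toggle on the right half of the deck, leaning to the back (on). To be left alone.
- selector_pointer (a point): Edge of the round black selector knob (28 mm across) on the right of the deck. To be left alone.
- spring_housing: Loose copper shutter spring housing, a drum 26 mm across and 17 mm high on the tester's deck, in front and to the right of the guard. Origin under its centre. To be left alone.
- screwdriver: Loose precision screwdriver 133 mm long, 12 mm thick, lying on the desk in front of the tester. Origin near the front end of its handle. To be left alone.
- mirror_guard: Loose clear acrylic mirror guard 44 x 50 x 33 mm, in the far parts bay at the right of the desk. Origin under its centre. To be left alone.
- shoe_cover: Loose silver flash shoe cover 22 x 21 x 6 mm, in the far parts bay. Origin under its centre. To be left alone.
- top_cover: Loose black enamel camera top cover 36 x 136 x 27 mm, in the near parts bay. Origin under its centre. To be left alone.
- camera_body: Loose camera body without its top cover, 34 x 136 x 67 mm, at the left of the desk. Origin under its centre. To be left alone.
- blower: Loose rubber dust blower standing upright, 62 mm across, 139 mm high, at the left of the desk. Origin under its centre. To be left alone.
- screw_dish: Loose round glass dish of screws with a clear lid, 73 mm across, 21 mm high, at the left of the desk. Origin under its centre. To be left alone.

How it is judged:
By the outcome, as a careful person would: the job done as asked, in the order asked, and still so for the second after the job is handed in, with the robot touching nothing.
It also fails if it takes over 56 s, if anything falls off the work surface, if the arm or the gripper's body presses on something with over 40 N, if the wrist force passes 120 N, or if a joint passes its speed limit or range.

## Robot

A 6-joint arm with a two-finger parallel gripper is mounted at the origin on the work surface. World frame = base frame: x ahead of the robot, y to its left, z up, the work surface at z = 0. Lengths are in mm, angles in degrees, forces in N, time in s.
With the tool pointing down it reaches from about 300 to 850 mm from the base axis. Payload 4.2 kg.
Tool frame: the origin (TCP) lies between the finger pads; the fingertips stand 8 mm ahead of it and the grasp point (between the pads) lies 11 mm behind it; x points along the fingers, y is the direction in which the jaws open and shut, and the axes are right-handed (so a half turn about x gives the same grasp; the last joint's range is limited). The gripper opens to 91 mm and grips with 3 to 60 N. Pads are 32 mm wide; open, the fingers measure 118 mm over their backs; the gripper's body (76 mm by 178 mm) begins 60 mm behind the grasp point.
Start: joints at [74.599, 18.312, 89.639, -0, 72.044, -1.146], TCP at [141.59, 557.31, 221.976] pointing down, gripper open.
Joint ranges: [-177.97, 177.97], [-48.28, 115.42], [12.27, 149.76], [-77.06, 257.06], [2.81, 150.46], [-146.56, 146.56]. Speed limits (degrees/s): [147.25, 147.25, 180, 180, 180, 180].

## Interface

Orientations are given as [roll, pitch, yaw] about the fixed x, y, z axes, in that order (R = Rz(yaw) Ry(pitch) Rx(roll)).
In Python, from workcell import env gives the robot as it stands.
- The arm moves only by the tool arm_command, never from a script. Its arguments are lists of equal length, an entry for each row: "slide": the shift along the tool's x, y, z in cm, a list of three; "turn": the turn, a rotation vector about the tool's x, y, z in rad, a list of three; "grip": the closure in counts, from 0 (fully open) to 255 (shut). A call has 1 to 20 rows; each row is the pose to reach, as a shift and turn from the pose commanded when the call began, along the tool's axes at that moment; what a row does not reach only later rows make up. A row lasts 1/12 s, in which the tool goes at most 41.7 mm and 7.16 degrees, less where a joint would pass 70% of its speed; a pose out of reach is approached as far as the arm can. A call with a gripper value outside its range is refused whole. The fingers move at their own pace and stop on an object; "newtons" is the grip in N (left out, the last holds). Time passes only in rows, so rows that repeat a pose let the fingers close. It gives the time, the measured TCP pose, the force and the opening at its end, in the units of the state.
- env.state(): the state, without advancing time (a new reading comes with each control period).
- env.grab_frame(name): name is "side" or "top"; returns (picture, depth): 400x640x3 uint8, red, green, blue; 400x640 float32, mm along the optical axis (not along the pixel's ray), 0 where there is no reading.
- env.calibration(name): a dict with "K" (3x3 intrinsics, pixels), "camera_from_world" (4x4, takes a point from world to camera coordinates). Camera axes: x right, y up, looking along -z (the intrinsics and any distortion apply to the point x, -y, -z); pixel columns grow to the right and rows downward; lengths in mm; the calibration is good to about 2 mm. A picture is of the moment at which its call begins. calibration takes no time and is no camera call.
- env.job_done(): hands the job in, once; it reports no verdict.
Trained networks look in the newest picture that a camera, given by its name, has taken for a name from the list of things; names that differ only in an ending like _2 or _b are one class to them, and where a whole thing is asked for, a point or a joint stands for the part that bears it (a point fixed in the world has none). Each returns a list of dicts, best first, with "p" (0 to 1); they miss things now and then, are a little off and sometimes report something else, mostly with a low value. They report only what shows in the picture. A call takes as long as a camera call.
- env.search_frame(camera, label): "point" ([x, y, z] in mm, in world coordinates, good to about 4 mm: the middle of the surface that is visible of it).
The state is a dict: "time_s": time; "qpos": joint angles; "qvel": joint speeds; "effort": joint torques, N m; "ee_pos": TCP position; "ee_rot": TCP orientation; "force": force on the tool from outside, world axes, zero at the start; "torque": the same for the moment, N m; "gripper_width": finger opening in mm.
Only numpy, scipy, OpenCV 4.12 (cv2) and the standard library are available. Lean on these libraries where they do the work, as an engineer would, in place of code of your own. Each camera call takes 0.05 s, during which the arm holds its last target.

## Working session

There is one attempt and no reset: what is moved stays moved. The work goes in short steps, Python scripts to look and compute and a tool call to move; the robot and the scene stay as the last step left them, time stands still between calls to the robot, and variables do not carry over. Pictures are saved under pics/ and viewed, and the job is handed in when it is done.

Besides the shell and the picture viewer there is one more tool, called after ">>>" in YAML: its name, and indented under it one key for each argument. arm_command: Moves the arm, as the interface text tells. Its arguments: {"type":"object","properties":{"slide":{"type":"array","items":{"type":"array","items":{"type":"number"}}},"turn":{"type":"array","items":{"type":"array","items":{"type":"number"}}},"grip":{"type":"array","items":{"type":"number"}},"newtons":{"type":"number"}},"required":["slide","turn","grip"]}

```bash
ls; mkdir -p pics; python3 - <<'E'
from workcell import env
import cv2,numpy as np
np.set_printoptions(suppress=True,precision=2)
print(env.state())
for c in ["side","top"]:
    im,d=env.grab_frame(c); cv2.imwrite(f"pics/{c}0.png",im[:,:,::-1]); np.save(f"d_{c}.npy",d)
    print(c,env.calibration(c))
    for l in ["guard","guard_lip","tester","spring_housing","selector_pointer","power_tip"]:
        print(c,l,[(np.round(r["point"],1).tolist(),round(r["p"],2)) for r in env.search_frame(c,l)[:2]])
E
```

```text
pics
{'time_s': 0.0, 'qpos': array([74.6 , 18.35, 89.71, -0.  , 72.04, -1.15]), 'qvel': array([-0.  , -0.07, -0.08, -0.07, -0.07,  0.01]), 'effort': array([ -0.  , -41.25, -23.2 ,   0.07,   0.05,  -0.  ]), 'ee_pos': array([141.47, 556.81, 221.13]), 'ee_rot': array([ -89.58,   89.9 , -103.83]), 'force': array([ 0.15, -0.21,  0.16]), 'torque': array([ 0.01, -0.05,  0.  ]), 'gripper_width': 91.05531967524759}
side {'K': array([[479.25,   0.  , 315.81],
       [  0.  , 479.25, 202.07],
       [  0.  ,   0.  ,   1.  ]]), 'camera_from_world': array([[    0.81,    -0.58,     0.  ,  -473.85],
       [    0.4 ,     0.57,     0.72,  -263.84],
       [   -0.42,    -0.58,     0.7 , -1477.66],
       [    0.  ,     0.  ,     0.  ,     1.  ]])}
side guard [([528.1, 112.6, 99.8], 0.66), ([572.7, -424.2, 8.8], 0.18)]
side guard_lip [([528.0, 115.0, 100.2], 0.82)]
side tester [([538.1, 28.5, 51.7], 0.61), ([424.4, -33.9, 10.5], 0.36)]
side spring_housing []
side selector_pointer [([486.6, 39.6, 67.9], 0.54)]
side power_tip [([576.3, -426.6, 7.1], 0.15)]
top {'K': array([[418.93,   0.  , 319.86],
       [  0.  , 418.93, 201.27],
       [  0.  ,   0.  ,   1.  ]]), 'camera_from_world': array([[    0.03,    -1.  ,     0.02,   -64.93],
       [    1.  ,     0.03,     0.07,  -548.35],
       [   -0.07,     0.02,     1.  , -1195.74],
       [    0.  ,     0.  ,     0.  ,     1.  ]])}
top guard [([528.2, 125.4, 102.0], 0.84)]
top guard_lip [([527.8, 124.9, 99.5], 0.76)]
top tester [([553.2, 70.9, 49.6], 0.96)]
top spring_housing [([486.8, 48.0, 63.1], 0.52)]
top selector_pointer [([530.3, -32.8, 70.3], 0.47)]
top power_tip []
```

View pics/side0.png

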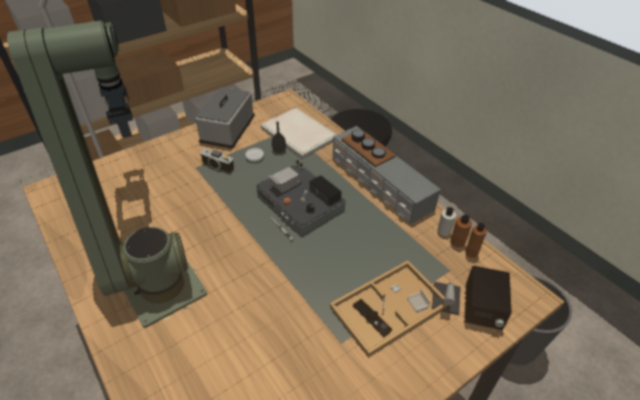

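View pics/top0.png

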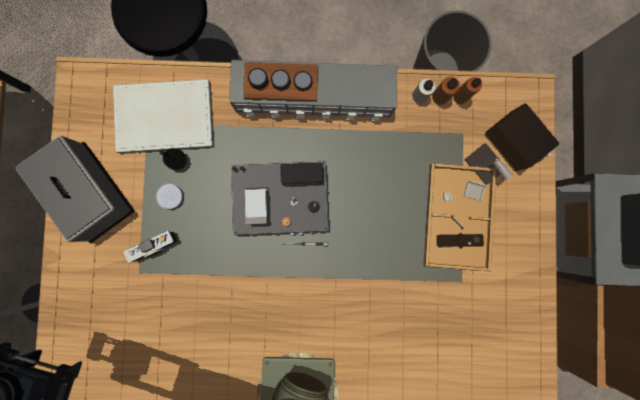

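The pictures show the tester at top pixels (232–328, 162–236), the guard at (257, 206) and the copper drum at (286, 222). I'll fit the tester and guard poses from depth.

```bash
cat > h.py <<'E'
from workcell import env
import cv2,numpy as np
np.set_printoptions(suppress=True,precision=1,linewidth=160)
def cloud(c,d):
    k=env.calibration(c);K=k["K"];T=np.linalg.inv(k["camera_from_world"])
    v,u=np.mgrid[0:d.shape[0],0:d.shape[1]]
    P=np.stack([(u-K[0,2])/K[0,0]*d,-(v-K[1,2])/K[1,1]*d,-d],-1)
    return P@T[:3,:3].T+T[:3,3]
def proj(c,p):
    k=env.calibration(c);K=k["K"];q=k["camera_from_world"]@np.append(p,1)
    return np.array([K[0,0]*q[0]/-q[2]+K[0,2],K[1,1]*-q[1]/-q[2]+K[1,2]])
def crop(im,x0,y0,x1,y1,s,name):
    cv2.imwrite(name,cv2.resize(im[y0:y1,x0:x1,::-1],None,fx=s,fy=s,interpolation=cv2.INTER_CUBIC))
E
python3 - <<'E'
from h import *
for c in ["top","side"]:
    d=np.load(f"d_{c}.npy");W=cloud(c,d)
    m=(W[...,0]>400)&(W[...,0]<700)&(W[...,1]>-120)&(W[...,1]<260)&(d>0)
    dk=m&(abs(W[...,2]-52)<6)
    r=cv2.minAreaRect(W[dk][:,:2].astype(np.float32)); print(c,"deck",dk.sum(),r,np.median(W[dk][:,2]))
    g=m&(abs(W[...,2]-102)<9)&(W[...,1]>70)
    print("guard",g.sum(),cv2.minAreaRect(W[g][:,:2].astype(np.float32)),np.percentile(W[g][:,2],[5,50,95]))
    desk=m&(abs(W[...,2])<8);print("desk z",np.median(W[desk][:,2]))
    al=m&(W[...,2]>35);print("all",cv2.minAreaRect(W[al][:,:2].astype(np.float32)))
    im=cv2.imread(f"pics/{c}0.png")[:,:,::-1]
    if c=="top": crop(im,220,150,340,260,6,"pics/tz.png")
    else: crop(im,245,150,355,250,7,"pics/sz.png")
E
```

```text
top deck 4628 ((554.3826904296875, 66.7146224975586), (198.58544921875, 267.9787902832031), 4.365147590637207) 51.85902783657525
guard 720 ((525.9051513671875, 126.78428649902344), (93.66143798828125, 56.17036056518555), 4.420932292938232) [ 96.6 100.4 107.8]
desk z 0.4927079861575976
all ((552.44970703125, 67.47148895263672), (205.3326873779297, 270.7408447265625), 4.028628349304199)
side deck 1812 ((556.60888671875, 63.51527404785156), (200.9616241455078, 273.7860412597656), 4.2079925537109375) 51.313319232165895
guard 276 ((528.5669555664062, 122.27374267578125), (94.57035064697266, 62.15932846069336), 5.426905155181885) [ 94.5  99.3 106.7]
desk z -0.17106597623808284
all ((552.80029296875, 61.60212707519531), (208.83908081054688, 277.043212890625), 4.2079925537109375)
```

```bash
ls pics
```

```text
side0.png
sz.png
top0.png
tz.png
```

View pics/tz.png

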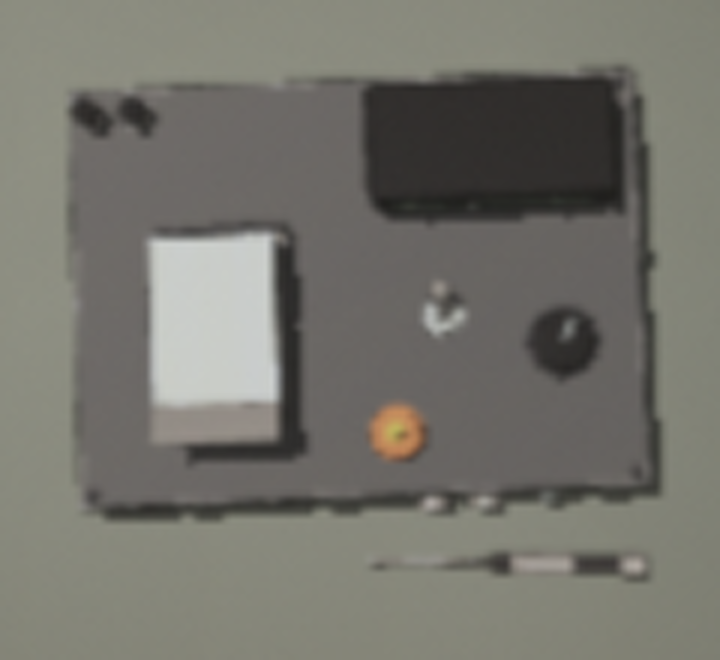

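View pics/sz.png

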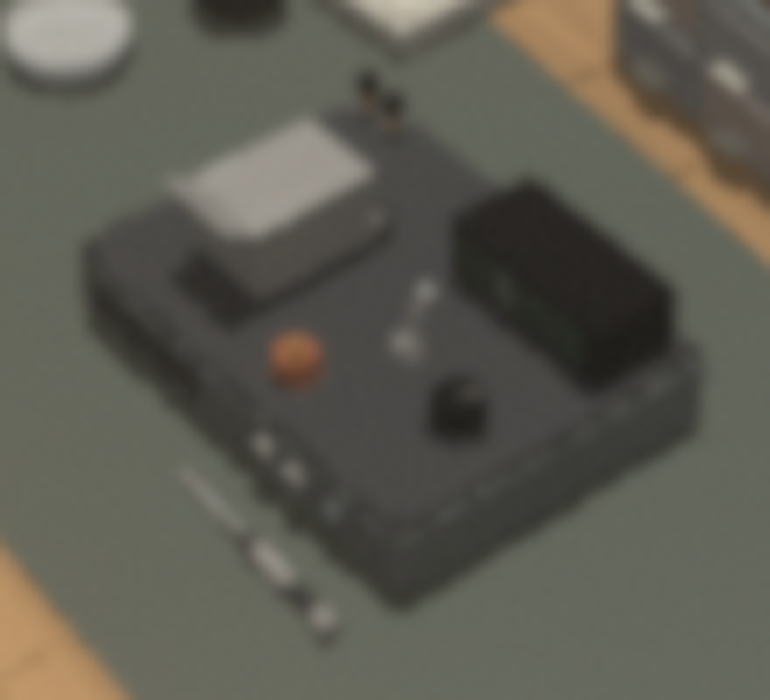

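```bash
cat >> h.py <<'E'
from scipy.spatial.transform import Rotation as Rn
YAW=np.radians(4.3); EX=np.array([np.cos(YAW),np.sin(YAW),0]); EY=np.array([-EX[1],EX[0],0]); EZ=np.array([0,0,1.])
H=np.array([572.9,128.0,66.])   # hinge estimate
def Rtool(p,s=1):
    p=np.radians(p); u=np.cos(p)*EX-np.sin(p)*EZ; y=s*EY
    return np.stack([u,y,np.cross(u,y)],1)
def tip2tcp(X,Y,Z,p): # tip centre in hinge frame -> TCP world
    return H+X*EX+Y*EY+Z*EZ-8*Rtool(p)[:,0]
def cur():
    s=env.state();return np.array(s["ee_pos"]),Rn.from_euler("xyz",s["ee_rot"],degrees=True).as_matrix(),s
def delta(pos,R,s=None):
    p0,R0,_=cur()
    return R0.T@(pos-p0)/10, Rn.from_matrix(R0.T@R).as_rotvec()
def tipnow():
    p0,R0,s=cur(); t=p0+8*R0[:,0]-H
    return np.array([t@EX,t@EY,t@EZ]), np.degrees(np.arcsin(-R0[2,0]))
E
python3 - <<'E'
from h import *
p,R,s=cur();print(R)
for sg in (1,-1):
    print(sg,delta(tip2tcp(-150,0,150,90),Rtool(90,sg)),delta(tip2tcp(-150,0,150,60),Rtool(60,sg)))
E
```

```text
[[ 0.   0.2  1. ]
 [ 0.   1.  -0.2]
 [-1.   0.   0. ]]
1 (array([ -0.2, -35.8,  38.2]), array([-0.3,  0. , -0. ])) (array([ -0.1, -35.9,  37.8]), array([-0.3, -0.5,  0.1]))
-1 (array([ -0.2, -35.8,  38.2]), array([ 2.8, -0. , -0. ])) (array([ -0.1, -35.9,  37.8]), array([2.7, 0.1, 0.7]))
```

>>> arm_command:
  slide:
    - [0,-3,3]
    - [0,-6,6.3]
    - [0,-9,9.5]
    - [0,-12,12.7]
    - [0,-15,16]
    - [0,-18,19]
    - [0,-21,22.3]
    - [0,-24,25.4]
    - [0,-27,28.6]
    - [0,-30,31.8]
    - [0,-33,35]
    - [0,-35.8,38]
    - [0,-35.8,38]
    - [0,-35.8,38]
  turn:
    - [-0.02,0,0]
    - [-0.05,0,0]
    - [-0.08,0,0]
    - [-0.1,0,0]
    - [-0.13,0,0]
    - [-0.15,0,0]
    - [-0.18,0,0]
    - [-0.2,0,0]
    - [-0.23,0,0]
    - [-0.25,0,0]
    - [-0.27,0,0]
    - [-0.27,0,0]
    - [-0.27,0,0]
    - [-0.27,0,0]
  grip: [255,255,255,255,255,255,255,255,255,255,255,255,255,255]
  newtons: 10

```text
time_s: 1.87
ee_pos: [423.9, 113.6, 222.1]
ee_rot: [-34.7, 89.9, -33.7]
force: [0.7, 1.1, -0.8]
gripper_width: 1.4
```

```bash
python3 - <<'E'
from h import *
np.set_printoptions(suppress=True,precision=3)
p,R,s=cur();print(s["time_s"],s["qpos"],s["gripper_width"],tipnow(),s["force"])
for a in (60,45,35):print(a,delta(tip2tcp(-150,2,80,a),Rtool(a)))
E
```

```text
1.8667 [ 13.56    5.906 106.035  -0.093  67.979 -77.326] 1.4025015185197947 (array([-149.626,   -3.236,  148.111]), np.float64(89.88233118422347)) [ 0.677  1.095 -0.816]
60 (array([ 6.917,  0.504, -0.478]), array([-0.057, -0.522,  0.017]))
45 (array([ 7.044,  0.494, -0.643]), array([-0.055, -0.784,  0.024]))
35 (array([ 7.15 ,  0.489, -0.733]), array([-0.054, -0.958,  0.029]))
```

>>> arm_command:
  slide:
    - [1,0.1,-0.1]
    - [2,0.1,-0.2]
    - [3,0.2,-0.3]
    - [4,0.3,-0.4]
    - [5,0.4,-0.5]
    - [6,0.5,-0.6]
    - [7,0.5,-0.7]
    - [7,0.5,-0.7]
    - [7,0.5,-0.7]
    - [7,0.5,-0.7]
  turn:
    - [-0.01,-0.12,0]
    - [-0.02,-0.24,0.01]
    - [-0.03,-0.36,0.01]
    - [-0.04,-0.48,0.02]
    - [-0.05,-0.6,0.02]
    - [-0.055,-0.72,0.03]
    - [-0.055,-0.84,0.03]
    - [-0.054,-0.958,0.029]
    - [-0.054,-0.958,0.029]
    - [-0.054,-0.958,0.029]
  grip: [255,255,255,255,255,255,255,255,255,255]

```text
time_s: 2.7
ee_pos: [411.3, 118.8, 179.7]
ee_rot: [-2.1, 47.0, 1.1]
force: [-0.1, -1.3, 0.4]
gripper_width: 0.5
```

```bash
python3 - <<'E'
from h import *
np.set_printoptions(suppress=True,precision=3)
p,R,s=cur();print(s["time_s"],s["qpos"],tipnow(),s["force"])
for c in ["side","top"]:
    im,d=env.grab_frame(c); np.save(f"d_{c}1.npy",d)
    t=proj(c,p+8*R[:,0]);print(c,t,[proj(c,H+X*EX+Y*EY+Z*EZ).round() for X,Y,Z in [(-93,-28,43),(-93,28,43),(0,-28,34),(0,28,34)]])
    u,v=260,195
    crop(im,u-75,v-70,u+75,v+40,5,f"pics/{c}1.png") if c=="top" else crop(im,200,110,350,230,5,f"pics/{c}1.png")
E
```

```text
2.7 [ 28.376  -5.883 140.287 -72.633  19.119   0.211] (array([-156.35 ,    2.673,  107.843]), np.float64(46.967186973053316)) [-0.077 -1.334  0.396]
side [254.652 173.011] [array([276., 184.]), array([267., 176.]), array([298., 175.]), array([288., 167.])]
top [252.368 248.268] [array([267., 223.]), array([245., 224.]), array([266., 188.]), array([245., 189.])]
```

View pics/side1.png

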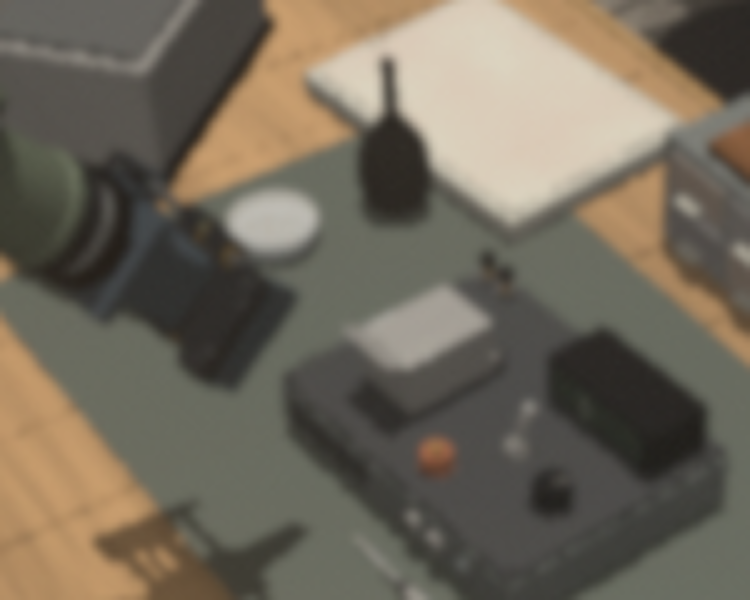

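View pics/top1.png

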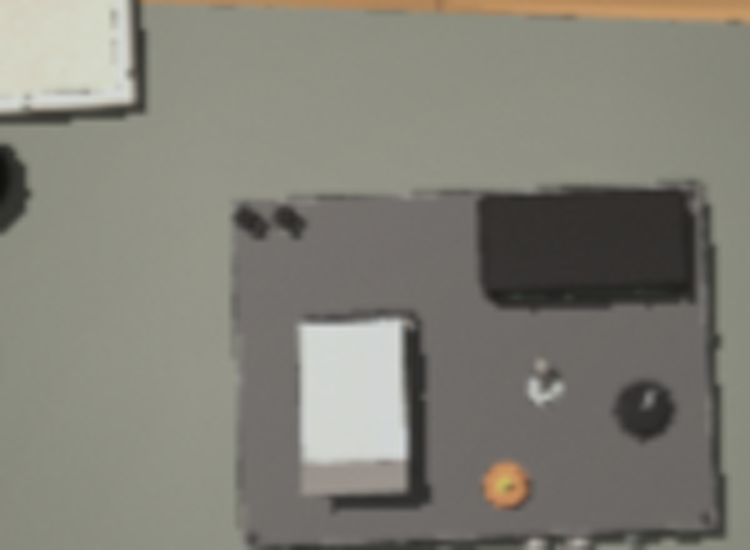

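```bash
python3 - <<'E'
from h import *
np.set_printoptions(suppress=True,precision=3)
print(delta(tip2tcp(-120,2,85,78),Rtool(78)))
E
```

```text
(array([4.354, 0.051, 1.612]), array([-0.01 ,  0.54 ,  0.036]))
```

>>> arm_command:
  slide:
    - [0.5,0,0.2]
    - [1,0,0.4]
    - [1.5,0,0.6]
    - [2,0,0.8]
    - [2.5,0,1]
    - [3,0,1.2]
    - [3.5,0,1.4]
    - [4.3,0,1.6]
    - [4.3,0,1.6]
    - [4.3,0,1.6]
  turn:
    - [0,0.08,0]
    - [0,0.15,0.01]
    - [0,0.23,0.01]
    - [0,0.3,0.02]
    - [0,0.38,0.02]
    - [0,0.45,0.03]
    - [-0.01,0.54,0.04]
    - [-0.01,0.54,0.036]
    - [-0.01,0.54,0.036]
    - [-0.01,0.54,0.036]
  grip: [255,255,255,255,255,255,255,255,255,255]

```text
time_s: 3.63
ee_pos: [453.7, 120.0, 159.2]
ee_rot: [0.7, 78.0, 4.8]
force: [-1.1, -1.5, -0.7]
gripper_width: 0.3
```

```bash
python3 - <<'E'
from h import *
np.set_printoptions(suppress=True,precision=3)
p,R,s=cur();print(s["time_s"],s["qpos"],tipnow(),s["force"])
n=np.array([np.sin(np.radians(65)),np.cos(np.radians(65))])
for X,Z,a in [(-130,60,70),(-120,17,65)]:
  print(X,Z,a,delta(tip2tcp(X,2,Z,a),Rtool(a)))
E
```

```text
3.6333 [ 14.867   6.451 116.609  -2.945  45.165 -77.31 ] (array([-117.839,    0.955,   85.418]), np.float64(78.00647415283582)) [-1.052 -1.458 -0.729]
-130 60 70 (array([ 2.242,  0.093, -1.83 ]), array([-0.005, -0.14 , -0.001]))
-120 17 65 (array([ 6.668,  0.086, -1.814]), array([-0.005, -0.227, -0.001]))
```

>>> arm_command:
  slide:
    - [0.7,0,-0.6]
    - [1.5,0,-1.2]
    - [2.2,0.1,-1.8]
    - [3.0,0.1,-1.8]
    - [3.7,0.1,-1.8]
    - [4.5,0.1,-1.8]
    - [5.2,0.1,-1.8]
    - [6,0.1,-1.8]
    - [6.7,0.1,-1.8]
    - [6.7,0.1,-1.8]
    - [6.7,0.1,-1.8]
  turn:
    - [0,-0.05,0]
    - [0,-0.1,0]
    - [0,-0.14,0]
    - [0,-0.16,0]
    - [0,-0.18,0]
    - [0,-0.2,0]
    - [0,-0.22,0]
    - [0,-0.227,0]
    - [0,-0.227,0]
    - [0,-0.227,0]
    - [0,-0.227,0]
  grip: [255,255,255,255,255,255,255,255,255,255,255]

```text
time_s: 4.55
ee_pos: [447.5, 120.5, 90.0]
ee_rot: [0.1, 65.0, 4.3]
force: [-1.0, 0.3, -0.1]
gripper_width: 0.7
```

```bash
cat > look.py <<'E'
from h import *
import sys
def look(tag):
    for c in ["side","top"]:
        im,d=env.grab_frame(c); np.save(f"d_{c}{tag}.npy",d)
        crop(im,215,110,335,230,5,f"pics/{c}{tag}.png") if c=="side" else crop(im,200,140,320,260,5,f"pics/{c}{tag}.png")
    a=cv2.imread(f"pics/side{tag}.png");b=cv2.imread(f"pics/top{tag}.png")
    cv2.imwrite(f"pics/both{tag}.png",cv2.resize(np.hstack([a,b]),(800,400)))
    p,R,s=cur();print(s["time_s"],s["qpos"],tipnow(),s["force"])
if __name__=="__main__": look(sys.argv[1])
E
python3 look.py 2
```

```text
4.65 [ 17.6   8.2 132.5 -20.9  15.9 -57.6] (array([-121.2,    1.9,   17.5]), np.float64(64.93847547753742)) [-0.5 -1.  -0.2]
```

View pics/both2.png

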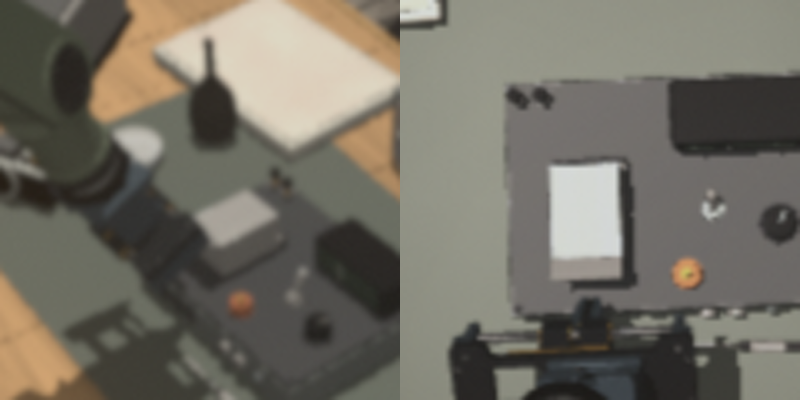

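```bash
python3 - <<'E'
from h import *
W=cloud("top",np.load("d_top2.npy"))-H
L=np.stack([W@EX,W@EY,W@EZ],-1)
m=(abs(L[...,1])<22)&(L[...,0]>-160)&(L[...,0]<-97)&(L[...,2]>-8)&(L[...,2]<90)
q=L[m];q=q[np.argsort(-q[:,0])];print(len(q));print(q[:40])
T,p=tipnow()
# waypoints
p0,R0,s=cur()
np.set_printoptions(suppress=True,precision=3)
def wp(th,ov,gap,a):
    A=np.radians(24.8+th);E=102.5*np.array([-np.cos(A),np.sin(A)]);ar=np.radians(a)
    u=np.array([np.cos(ar),-np.sin(ar)]);n=np.array([np.sin(ar),np.cos(ar)])
    return E+ov*u-(16+gap)*n
for th,ov,gap,a in [(0,14,10,65),(0,14,3,65),(0,14,0,65),(6,14,0,66),(12,14,0,68),(18,14,0,70),(24,13,0,73),(30,13,0,76),(36,12,0,79),(42,12,0,82)]:
    t=wp(th,ov,gap,a);sl,tr=delta(tip2tcp(t[0],2,t[1],a),Rtool(a));print(th,gap,a,t,sl,tr)
E
```

```text
61
[[-108.     5.8   23.8]
 [-108.3   -1.2   -5.8]
 [-108.4   -2.3   23.9]
 [-110.5   10.1   32.1]
 [-110.6    7.9   29. ]
 [-110.7    4.9   30.9]
 [-110.9    2.4   29.7]
 [-111.    -0.6   32.5]
 [-111.1   -3.3   32.1]
 [-111.2   -6.    32.6]
 [-113.2    9.7   36.1]
 [-113.3    6.7   38.4]
 [-113.4    4.3   36. ]
 [-113.5    3.1   25. ]
 [-113.7   -1.    36.3]
 [-113.8   -3.3   32.8]
 [-113.9   -6.4   36.6]
 [-115.7   11.3   43.9]
 [-115.9    8.6   44.6]
 [-116.     6.3   41.5]
 [-116.1    3.8   40.8]
 [-116.2    1.7   36.8]
 [-116.3   -1.9   43.6]
 [-116.5   -4.5   43.2]
 [-116.6   -7.2   43.3]
 [-118.4   10.7   48.8]
 [-118.5    8.    49.4]
 [-118.6    6.1   44.2]
 [-118.7    3.    47.4]
 [-118.9    0.5   46. ]
 [-119.    -2.6   49.4]
 [-119.1   -5.1   48.6]
 [-119.2   -8.2   52.2]
 [-120.9   12.7   54.1]
 [-121.    10.2   53. ]
 [-121.1    7.4   54.2]
 [-121.2    4.9   53.3]
 [-121.4    2.3   52.7]
 [-121.5   -0.7   55.9]
 [-121.6   -3.1   54.2]]
0 10 65 [-110.695   19.317] [0.279 0.01  1.026] [-0.003  0.001  0.   ]
0 3 65 [-104.35    22.276] [0.28  0.013 1.726] [-0.003  0.001  0.   ]
0 0 65 [-101.631   23.544] [0.28  0.014 2.026] [-0.003  0.001  0.   ]
6 0 66 [-96.966  33.187] [-0.396  0.017  2.871] [-0.003  0.019  0.   ]
12 0 68 [-91.665  42.426] [-1.007  0.02   3.77 ] [-0.003  0.053  0.   ]
18 0 70 [-85.454  51.015] [-1.52   0.023  4.725] [-0.003  0.088 -0.   ]
24 0 73 [-79.016  60.013] [-2.057  0.026  5.731] [-0.003  0.141 -0.   ]
30 0 76 [-71.464  67.273] [-2.388  0.03   6.764] [-0.003  0.193 -0.   ]
36 0 79 [-63.422  74.642] [-2.706  0.034  7.845] [-0.003  0.245 -0.   ]
42 0 82 [-54.553  80.101] [-2.814  0.037  8.92 ] [-0.003  0.298 -0.   ]
```

>>> arm_command:
  slide:
    - [0.2,0,0.5]
    - [0.28,0,1.0]
    - [0.28,0,1.4]
    - [0.28,0,1.75]
    - [0.28,0,2.05]
    - [-0.1,0,2.45]
    - [-0.4,0,2.87]
    - [-0.7,0,3.3]
    - [-1.0,0,3.77]
    - [-1.27,0,4.25]
    - [-1.52,0,4.72]
    - [-1.8,0,5.22]
    - [-2.06,0,5.73]
    - [-2.23,0,6.25]
    - [-2.39,0,6.76]
    - [-2.55,0,7.3]
    - [-2.71,0,7.85]
    - [-2.77,0,8.4]
    - [-2.81,0,8.92]
    - [-2.81,0,8.92]
  turn:
    - [0,0,0]
    - [0,0,0]
    - [0,0,0]
    - [0,0,0]
    - [0,0,0]
    - [0,0.01,0]
    - [0,0.02,0]
    - [0,0.035,0]
    - [0,0.053,0]
    - [0,0.07,0]
    - [0,0.09,0]
    - [0,0.115,0]
    - [0,0.14,0]
    - [0,0.165,0]
    - [0,0.193,0]
    - [0,0.22,0]
    - [0,0.245,0]
    - [0,0.27,0]
    - [0,0.3,0]
    - [0,0.3,0]
  grip: [255,255,255,255,255,255,255,255,255,255,255,255,255,255,255,255,255,255,255,255]

```text
time_s: 6.32
ee_pos: [520.4, 125.5, 154.2]
ee_rot: [0.7, 82.0, 4.7]
force: [0.6, -0.0, -0.2]
gripper_width: 0.4
```

```bash
python3 look.py 3; python3 - <<'E'
from h import *
np.set_printoptions(suppress=True,precision=3)
def wp(th,ov,gap,a):
    A=np.radians(24.8+th);E=102.5*np.array([-np.cos(A),np.sin(A)]);ar=np.radians(a)
    u=np.array([np.cos(ar),-np.sin(ar)]);n=np.array([np.sin(ar),np.cos(ar)])
    return E+ov*u-(16+gap)*n
for th,ov,gap,a in [(48,12,0,85),(54,11,0,88),(60,11,0,90),(66,10,0,90),(70,10,0,90),(74,10,0,90),(78,10,0,90),(80,10,0,90)]:
    t=wp(th,ov,gap,a);sl,tr=delta(tip2tcp(t[0],2,t[1],a),Rtool(a));print(th,gap,a,t,sl,tr)
E
```

```text
6.4167 [ 13.1  14.1 106.9  -1.5  51.3 -80.1] (array([-54. ,   1.3,  79.2]), np.float64(82.1756522142075)) [-0.5 -0.1 -0.1]
48 0 85 [-45.203  84.567] [-0.408  0.077  0.984] [-0.004  0.049 -0.001]
54 0 88 [-35.515  88.996] [-0.712  0.081  2.046] [-0.004  0.102 -0.001]
60 0 90 [-25.29   91.078] [-0.776  0.086  3.115] [-0.004  0.137 -0.001]
66 0 90 [-14.569  92.49 ] [-0.769  0.09   4.196] [-0.004  0.137 -0.001]
70 0 90 [-7.423 92.141] [-0.638  0.093  4.899] [-0.004  0.137 -0.001]
74 0 90 [-0.319 91.293] [-0.457  0.096  5.592] [-0.004  0.137 -0.001]
78 0 90 [ 6.709 89.953] [-0.228  0.099  6.27 ] [-0.004  0.137 -0.001]
80 0 90 [10.183 89.099] [-0.097  0.1    6.602] [-0.004  0.137 -0.001]
```

View pics/both3.png

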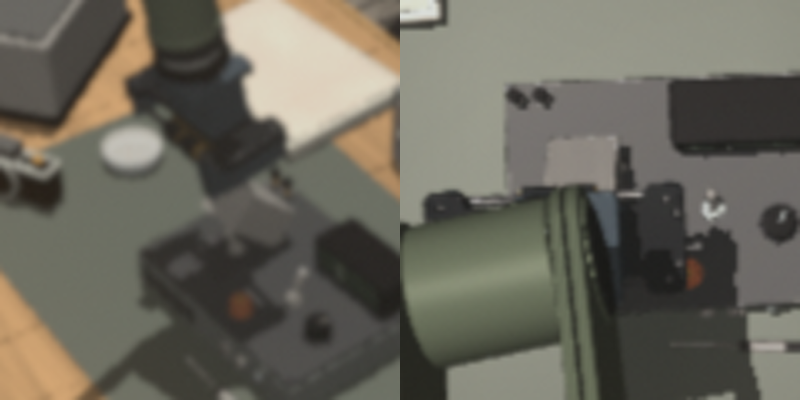

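The guard is being held up at roughly 40° by the finger, at about (235, 200) in the left half of the picture. I'll keep following the arc.

>>> arm_command:
  slide:
    - [-0.2,0,0.5]
    - [-0.4,0,1.0]
    - [-0.56,0,1.5]
    - [-0.71,0.1,2.05]
    - [-0.75,0.1,2.6]
    - [-0.78,0.1,3.1]
    - [-0.8,0.1,3.5]
    - [-0.8,0.1,3.85]
    - [-0.8,0.1,4.2]
    - [-0.75,0.1,4.5]
    - [-0.7,0.1,4.8]
    - [-0.65,0.1,5.1]
    - [-0.6,0.1,5.4]
    - [-0.55,0.1,5.7]
    - [-0.5,0.1,6.0]
    - [-0.45,0.1,6.3]
    - [-0.4,0.1,6.6]
    - [-0.4,0.1,6.6]
    - [-0.4,0.1,6.6]
  turn:
    - [0,0.025,0]
    - [0,0.05,0]
    - [0,0.075,0]
    - [0,0.1,0]
    - [0,0.12,0]
    - [0,0.137,0]
    - [0,0.137,0]
    - [0,0.137,0]
    - [0,0.137,0]
    - [0,0.137,0]
    - [0,0.137,0]
    - [0,0.137,0]
    - [0,0.137,0]
    - [0,0.137,0]
    - [0,0.137,0]
    - [0,0.137,0]
    - [0,0.137,0]
    - [0,0.137,0]
    - [0,0.137,0]
  grip: [255,255,255,255,255,255,255,255,255,255,255,255,255,255,255,255,255,255,255]

```text
time_s: 8.0
ee_pos: [582.5, 130.8, 166.3]
ee_rot: [120.1, 89.9, 124.2]
force: [-0.0, 0.6, -0.0]
gripper_width: 0.3
```

```bash
python3 look.py 4; python3 - <<'E'
from h import *
np.set_printoptions(suppress=True,precision=3)
for t in [(0,110,90),(-60,120,80),(-100,100,72),(-95,12,72)]:
    sl,tr=delta(tip2tcp(t[0],2,t[1],t[2]),Rtool(t[2]));print(t,sl,tr)
E
```

```text
8.1 [ 11.5  22.5  91.6   0.1  66.  -82.6] (array([ 9.6,  2.1, 92.4]), np.float64(89.94026076434399)) [0.6 0.1 0.3]
(0, 110, 90) [-1.762 -0.009 -0.961] [-0.004 -0.001 -0.001]
(-60, 120, 80) [-2.747 -0.032 -7.1  ] [-0.004 -0.175 -0.001]
(-100, 100, 72) [ -0.717  -0.049 -11.207] [-0.004 -0.315 -0.   ]
(-95, 12, 72) [  8.082  -0.055 -10.702] [-0.004 -0.315 -0.   ]
```

View pics/both4.png

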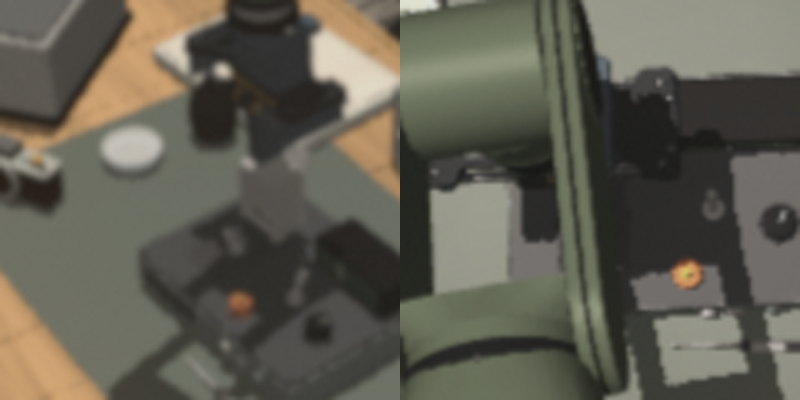

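The guard stands upright and the toggle is visible at (235, 237) in the left half. I'll retreat up and forward, then look.

>>> arm_command:
  slide:
    - [-0.3,0,-0.5]
    - [-0.9,0,-1]
    - [-1.5,0,-1.5]
    - [-1.9,0,-2.5]
    - [-2.2,0,-4]
    - [-2.5,0,-5.5]
    - [-2.7,0,-7.1]
    - [-2.2,0,-8.5]
    - [-1.5,0,-10]
    - [-0.7,0,-11.2]
    - [-0.7,0,-11.2]
    - [-0.7,0,-11.2]
  turn:
    - [0,0,0]
    - [0,0,0]
    - [0,0,0]
    - [0,-0.04,0]
    - [0,-0.09,0]
    - [0,-0.13,0]
    - [0,-0.175,0]
    - [0,-0.22,0]
    - [0,-0.27,0]
    - [0,-0.315,0]
    - [0,-0.315,0]
    - [0,-0.315,0]
  grip: [255,255,255,255,255,255,255,255,255,255,255,255]

```text
time_s: 9.1
ee_pos: [469.9, 122.8, 174.2]
ee_rot: [0.2, 71.9, 4.3]
force: [0.8, 0.3, 0.5]
gripper_width: 0.3
```

```bash
python3 look.py 5; python3 - <<'E'
from h import *
np.set_printoptions(suppress=True,precision=3)
for c in ("side","top"):
  W=cloud(c,np.load(f"d_{c}5.npy"))-H
  L=np.stack([W@EX,W@EY,W@EZ],-1)
  m=(abs(L[...,1])<40)&(L[...,0]>-15)&(L[...,0]<70)&(L[...,2]>20)&(L[...,2]<120)
  print(c,m.sum(),np.percentile(L[m],[2,50,98],axis=0))
  m=(abs(L[...,1])<20)&(L[...,0]>-60)&(L[...,0]<-20)&(L[...,2]>-5)&(L[...,2]<40)
  if m.sum(): print(c,m.sum(),np.percentile(L[m],[2,50,98],axis=0))
  print([ (r["point"],(np.array(r["point"])-H)@np.stack([EX,EY,EZ],1),r["p"]) for r in env.search_frame(c,"toggle_tip")])
E
```

```text
9.2 [ 15.6   4.7 117.5  -5.4  40.  -74.8] (array([-97.8,   2.8, 101.6]), np.float64(71.77971207911017)) [1.  0.2 1. ]
side 358 [[ -6.863 -30.056  22.59 ]
 [ 18.437  -7.992  71.744]
 [ 47.943  30.569  90.03 ]]
side 16 [[-51.376  -5.78   -3.69 ]
 [-44.348  -3.63   11.079]
 [-35.771   2.043  24.62 ]]
[]
top 521 [[ -8.476 -25.478  35.856]
 [ 18.948   0.156  75.891]
 [ 45.007  29.509  91.929]]
top 21 [[-51.034  -1.712  -4.883]
 [-45.454   1.505  17.084]
 [-34.041   7.201  23.957]]
[]
```

View pics/both5.png

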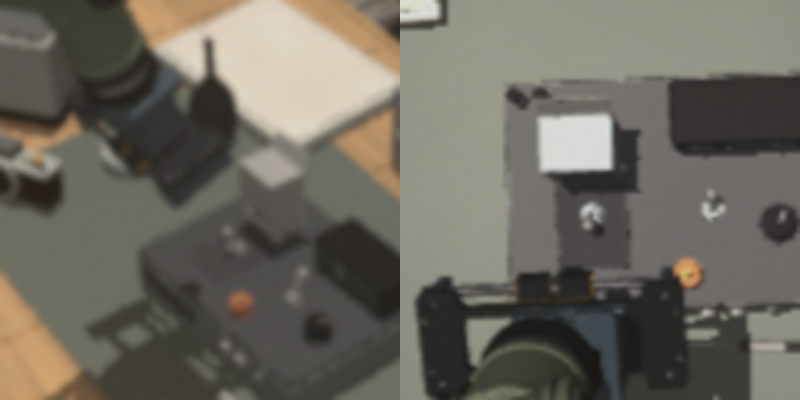

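Guard stays fully open (its points span X −8…45, Z up to 92 from the hinge, about 1.6 rad), and the toggle's ball is near X −49. Next I go down in front of it and push it back.

```bash
python3 - <<'E'
from h import *
np.set_printoptions(suppress=True,precision=3)
for t in [(-97,8,72),(-70,8,72),(-60,8,72),(-51,8,72)]:
    sl,tr=delta(tip2tcp(t[0],1,t[1],t[2]),Rtool(t[2]));print(t,sl,tr)
E
```

```text
(-97, 8, 72) [ 8.866 -0.186 -2.834] [-0.004  0.003 -0.   ]
(-70, 8, 72) [ 9.708 -0.175 -0.269] [-0.004  0.003 -0.   ]
(-60, 8, 72) [10.02  -0.171  0.681] [-0.004  0.003 -0.   ]
(-51, 8, 72) [10.3   -0.167  1.536] [-0.004  0.003 -0.   ]
```

>>> arm_command:
  slide:
    - [1.2,0,-0.5]
    - [2.4,-0.1,-0.9]
    - [3.6,-0.1,-1.3]
    - [4.8,-0.2,-1.7]
    - [6,-0.2,-2.1]
    - [7.2,-0.2,-2.5]
    - [8.2,-0.2,-2.8]
    - [8.9,-0.2,-2.8]
    - [9.1,-0.2,-2]
    - [9.4,-0.2,-1.2]
    - [9.7,-0.2,-0.3]
    - [9.8,-0.2,0.1]
    - [9.9,-0.2,0.5]
    - [10.05,-0.2,0.8]
    - [10.15,-0.2,1.1]
    - [10.25,-0.2,1.35]
    - [10.3,-0.2,1.55]
    - [10.3,-0.2,1.55]
  turn:
    - [0,0,0]
    - [0,0,0]
    - [0,0,0]
    - [0,0,0]
    - [0,0,0]
    - [0,0,0]
    - [0,0,0]
    - [0,0,0]
    - [0,0,0]
    - [0,0,0]
    - [0,0,0]
    - [0,0,0]
    - [0,0,0]
    - [0,0,0]
    - [0,0,0]
    - [0,0,0]
    - [0,0,0]
    - [0,0,0]
  grip: [255,255,255,255,255,255,255,255,255,255,255,255,255,255,255,255,255,255]

```text
time_s: 10.8
ee_pos: [518.4, 124.4, 80.7]
ee_rot: [0.2, 71.9, 4.3]
force: [-0.3, -0.3, -0.1]
gripper_width: 0.8
```

```bash
python3 look.py 6; python3 - <<'E'
from h import *
np.set_printoptions(suppress=True,precision=3)
for t in [(-97,20,72),(-97,100,72)]:
    sl,tr=delta(tip2tcp(t[0],1,t[1],t[2]),Rtool(t[2]));print(t,sl,tr)
E
```

```text
10.9 [ 14.1  15.8 120.3  -6.9  26.3 -74.2] (array([-53. ,   0.4,   6.8]), np.float64(71.94416817218207)) [-0.1 -0.1  0.6]
(-97, 20, 72) [-2.62   0.047 -3.777] [-0.004  0.001  0.   ]
(-97, 100, 72) [-10.226   0.055  -1.297] [-0.004  0.001  0.   ]
```

View pics/both6.png

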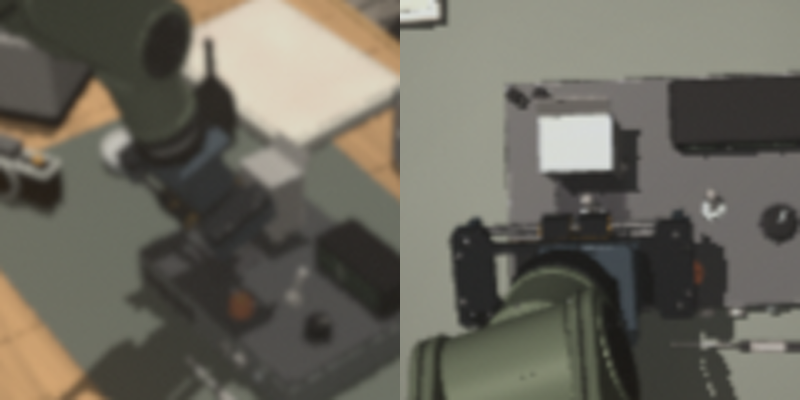

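>>> arm_command:
  slide:
    - [-0.3,0,-0.6]
    - [-0.8,0,-1.4]
    - [-1.5,0,-2.4]
    - [-2.6,0,-3.7]
    - [-4.2,0,-3.4]
    - [-6,0,-2.8]
    - [-8,0,-2]
    - [-10.2,0,-1.3]
    - [-10.2,0,-1.3]
    - [-10.2,0,-1.3]
  turn:
    - [0,0,0]
    - [0,0,0]
    - [0,0,0]
    - [0,0,0]
    - [0,0,0]
    - [0,0,0]
    - [0,0,0]
    - [0,0,0]
    - [0,0,0]
    - [0,0,0]
  grip: [255,255,255,255,255,255,255,255,255,255]

```text
time_s: 11.73
ee_pos: [473.1, 121.1, 174.5]
ee_rot: [0.3, 71.8, 4.3]
force: [0.2, 0.1, -0.9]
gripper_width: 0.1
```

```bash
python3 look.py 7; python3 - <<'E'
from h import *
np.set_printoptions(suppress=True,precision=3)
for c in ("side","top"):
  W=cloud(c,np.load(f"d_{c}7.npy"))-H
  L=np.stack([W@EX,W@EY,W@EZ],-1)
  m=(abs(L[...,1])<20)&(L[...,0]>-60)&(L[...,0]<-12)&(L[...,2]>10)&(L[...,2]<40)
  if m.sum(): print(c,m.sum(),np.percentile(L[m],[2,50,98],axis=0))
  print([ (r["point"],(np.array(r["point"])-H)@np.stack([EX,EY,EZ],1),r["p"]) for r in env.search_frame(c,"toggle_tip")])
for t in [(-60,125,85),(0,170,90),(80,170,90),(80,75,90)]:
    sl,tr=delta(tip2tcp(t[0],2,t[1],t[2]),Rtool(t[2]));print(t,sl,tr)
E
```

```text
11.8333 [ 15.3   4.9 117.7  -5.3  39.9 -75.3] (array([-98.7,   0.3,  98.7]), np.float64(72.08532438891022)) [-0.3 -0.7 -0.1]
side 10 [[-33.362  -5.389  11.007]
 [-27.518  -1.891  16.271]
 [-23.669   5.018  20.62 ]]
[([526.2, -35.7, 69.2], array([ -58.843, -159.738,    3.2  ]), 0.67)]
top 17 [[-34.24   -2.073  13.938]
 [-29.146   1.538  20.105]
 [-23.764   6.56   23.113]]
[]
(-60, 125, 85) [-1.345  0.187  4.661] [-0.004  0.225  0.   ]
(0, 170, 90) [-3.768  0.212 11.819] [-0.004  0.312  0.   ]
(80, 170, 90) [-1.314  0.242 19.433] [-0.004  0.312  0.   ]
(80, 75, 90) [ 7.728  0.239 16.519] [-0.004  0.312  0.   ]
```

View pics/both7.png

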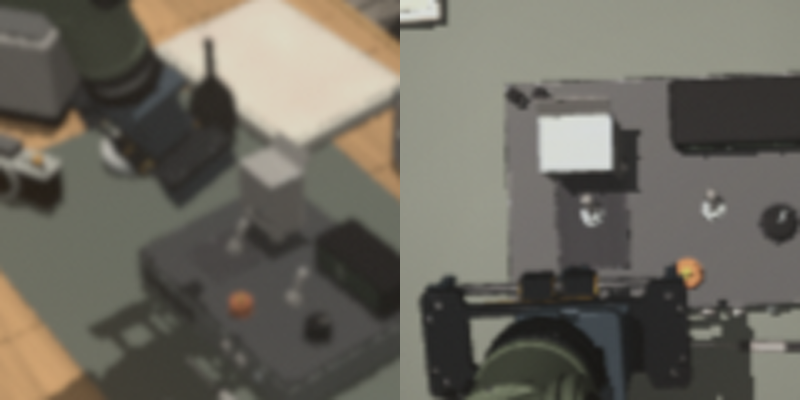

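The toggle is armed: its ball is now at X −28, and the network's hit at y −36 is the mains toggle. Now I go over and behind the guard.

>>> arm_command:
  slide:
    - [-2,0,0.5]
    - [-4,0.1,1.5]
    - [-5,0.1,3.5]
    - [-5,0.1,6]
    - [-4.6,0.2,9]
    - [-3.8,0.2,11.8]
    - [-3,0.2,14.5]
    - [-2,0.2,17]
    - [-1.3,0.2,19.4]
    - [-1.3,0.2,19.4]
    - [-1.3,0.2,19.4]
  turn:
    - [0,0,0]
    - [0,0.05,0]
    - [0,0.1,0]
    - [0,0.2,0]
    - [0,0.27,0]
    - [0,0.312,0]
    - [0,0.312,0]
    - [0,0.312,0]
    - [0,0.312,0]
    - [0,0.312,0]
    - [0,0.312,0]
  grip: [255,255,255,255,255,255,255,255,255,255,255]

```text
time_s: 12.85
ee_pos: [653.6, 135.6, 242.9]
ee_rot: [165.6, 89.9, 169.6]
force: [-0.2, -0.3, 0.0]
gripper_width: 0.2
```

```bash
python3 look.py 8; python3 - <<'E'
from h import *
np.set_printoptions(suppress=True,precision=3)
for t in [(80,78,90),(60,78,90),(12,78,90),(2,78,90)]:
    sl,tr=delta(tip2tcp(t[0],2,t[1],t[2]),Rtool(t[2]));print(t,sl,tr)
E
```

```text
12.95 [ 10.7  26.1  74.2   0.   79.7 -83.3] (array([ 79.8,   1.7, 170.5]), np.float64(89.96194572908993)) [ 0.2 -0.4  0.3]
(80, 78, 90) [9.249 0.024 0.021] [-0.004 -0.    -0.001]
(60, 78, 90) [ 9.249  0.017 -1.979] [-0.004 -0.    -0.001]
(12, 78, 90) [ 9.25  -0.002 -6.779] [-0.004 -0.    -0.001]
(2, 78, 90) [ 9.25  -0.006 -7.779] [-0.004 -0.    -0.001]
```

View pics/both8.png

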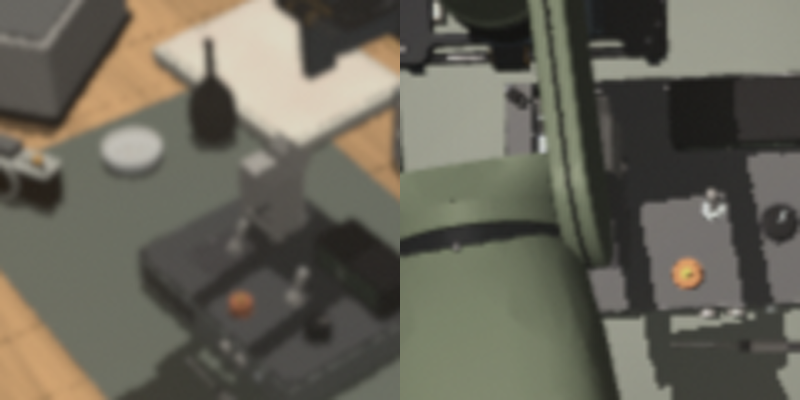

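>>> arm_command:
  slide:
    - [1.5,0,0]
    - [3,0,0]
    - [4.5,0,0]
    - [6,0,0]
    - [7.5,0,0]
    - [8.6,0,0]
    - [9.2,0,0]
    - [9.2,0,-0.6]
    - [9.2,0,-1.2]
    - [9.2,0,-1.6]
    - [9.2,0,-2]
    - [9.2,0,-2.5]
    - [9.2,0,-3]
    - [9.2,0,-3.5]
    - [9.2,0,-4]
    - [9.2,0,-4.4]
    - [9.2,0,-4.8]
    - [9.2,0,-5.2]
    - [9.2,0,-5.5]
    - [9.2,0,-5.5]
  turn:
    - [0,0,0]
    - [0,0,0]
    - [0,0,0]
    - [0,0,0]
    - [0,0,0]
    - [0,0,0]
    - [0,0,0]
    - [0,0,0]
    - [0,0,0]
    - [0,0,0]
    - [0,0,0]
    - [0,0,0]
    - [0,0,0]
    - [0,0,0]
    - [0,0,0]
    - [0,0,0]
    - [0,0,0]
    - [0,0,0]
    - [0,0,0]
    - [0,0,0]
  grip: [255,255,255,255,255,255,255,255,255,255,255,255,255,255,255,255,255,255,255,255]

```text
time_s: 14.62
ee_pos: [598.1, 131.9, 153.5]
ee_rot: [23.7, 89.9, 27.8]
force: [0.4, -0.2, -0.1]
gripper_width: 0.8
```

```bash
python3 look.py 9
```

```text
14.7167 [ 11.3  24.4  90.5   0.   65.  -82.8] (array([26.2,  2. , 79.6]), np.float64(89.82600086013717)) [-0.   0.7 -0.1]
```

View pics/both9.png

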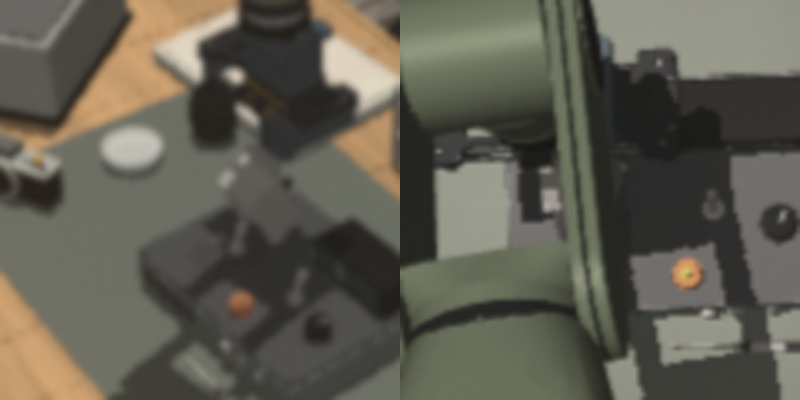

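The guard is tipped forward to about 70°, leaning on the finger. I'll ease it past the balance point slowly.

>>> arm_command:
  slide:
    - [0,0,-0.2]
    - [0,0,-0.4]
    - [0,0,-0.6]
    - [0,0,-0.8]
    - [0,0,-1]
    - [0,0,-1.2]
    - [0,0,-1.4]
    - [0,0,-1.6]
    - [0,0,-1.8]
    - [0,0,-2]
    - [0,0,-2.2]
    - [0,0,-2.4]
    - [0,0,-2.4]
    - [0,0,-2.4]
    - [0,0,-2.4]
    - [0,0,-2.4]
    - [0,0,-2.4]
    - [0,0,-2.4]
  turn:
    - [0,0,0]
    - [0,0,0]
    - [0,0,0]
    - [0,0,0]
    - [0,0,0]
    - [0,0,0]
    - [0,0,0]
    - [0,0,0]
    - [0,0,0]
    - [0,0,0]
    - [0,0,0]
    - [0,0,0]
    - [0,0,0]
    - [0,0,0]
    - [0,0,0]
    - [0,0,0]
    - [0,0,0]
    - [0,0,0]
  grip: [255,255,255,255,255,255,255,255,255,255,255,255,255,255,255,255,255,255]

```text
time_s: 16.22
ee_pos: [574.9, 130.3, 153.5]
ee_rot: [18.5, 89.8, 22.5]
force: [-0.4, 0.9, -0.0]
gripper_width: 0.2
```

```bash
python3 look.py 10
```

```text
16.3167 [ 11.6  22.4  93.8   0.   63.7 -82.5] (array([ 2.2,  2.1, 79.4]), np.float64(89.83722598889443)) [ 0.6 -0.   0.2]
```

View pics/both10.png

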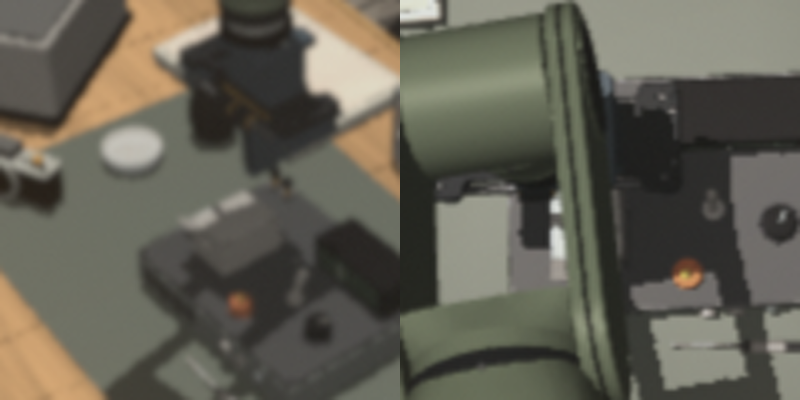

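The guard has dropped shut. I'll back off upward and to the rear, clear of everything, and check.

>>> arm_command:
  slide:
    - [-1.5,0,0.5]
    - [-3,0,1.5]
    - [-5,0,3]
    - [-7,0,5]
    - [-9,0,7.5]
    - [-10,0,10]
    - [-11,0,12]
    - [-12,2,13]
    - [-12,5,13]
    - [-12,8,13]
    - [-12,11,13]
    - [-12,14,13]
    - [-12,14,13]
    - [-12,14,13]
    - [-12,14,13]
  turn:
    - [0,0,0]
    - [0,0,0]
    - [0,0,0]
    - [0,0,0]
    - [0,0,0]
    - [0,0,0]
    - [0,0,0]
    - [0,0,0]
    - [0,0,0]
    - [0,0,0]
    - [0,0,0]
    - [0,0,0]
    - [0,0,0]
    - [0,0,0]
    - [0,0,0]
  grip: [255,255,255,255,255,255,255,255,255,255,255,255,255,255,255]

```text
time_s: 17.57
ee_pos: [694.2, 278.7, 273.6]
ee_rot: [2.6, 89.9, 6.7]
force: [0.5, -0.3, 0.5]
gripper_width: 0.7
```

```bash
python3 look.py 11; python3 - <<'E'
from h import *
for c in ("side","top"):
  for l in ["spring_housing","power_tip","selector_pointer","guard","screwdriver"]:
    print(c,l,[(np.round(r["point"],1).tolist(),round(r["p"],2)) for r in env.search_frame(c,l)[:2]])
d=np.load("d_top11.npy");d0=np.load("d_top.npy");W=cloud("top",d)-H;L=np.stack([W@EX,W@EY,W@EZ],-1)
m=(abs(L[...,1])<28)&(L[...,0]>-93)&(L[...,0]<0)&(L[...,2]>28)&(L[...,2]<60);print(m.sum(),np.percentile(L[m],[2,50,98],axis=0))
im=cv2.imread("pics/top11.png");
df=abs(d-d0)>8; ys,xs=np.where(df[150:260,225:345]);print("changed px",len(xs), xs.min()+225 if len(xs) else 0, xs.max()+225 if len(xs) else 0,ys.min()+150 if len(xs) else 0, ys.max()+150 if len(xs) else 0)
E
```

```text
17.6667 [ 20.9  33.9  56.7  -0.   89.2 -73.1] (array([132.5, 140.3, 200. ]), np.float64(89.84230729986025)) [-0.1  0.5 -0.4]
side spring_housing [([485.0, 39.2, 65.0], 0.55)]
side power_tip []
side selector_pointer []
side guard [([528.5, 111.4, 98.6], 0.81), ([443.2, -465.3, 11.8], 0.58)]
side screwdriver []
top spring_housing [([580.2, -422.6, 11.4], 0.15)]
top power_tip []
top selector_pointer []
top guard [([525.9, 125.5, 100.5], 0.9)]
top screwdriver [([431.3, -26.1, 3.9], 0.62)]
680 [[-91.3 -24.3  29.4]
 [-46.7   0.9  34.4]
 [ -2.5  27.   42.8]]
changed px 280 225 344 150 259
```

View pics/both11.png

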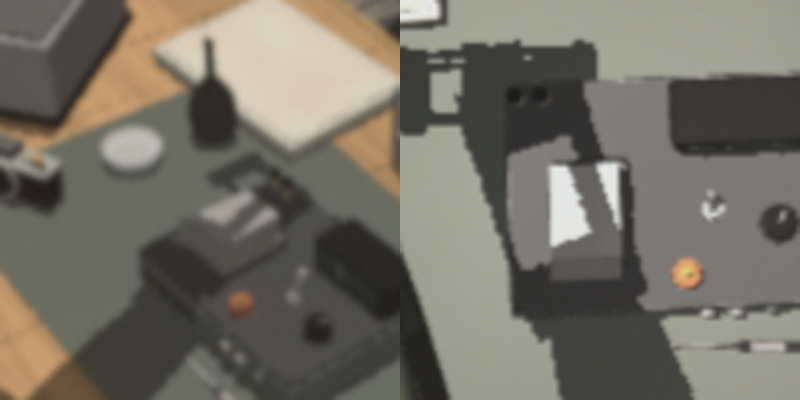

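```bash
python3 -c "
from h import *
print(env.state()['qvel'],env.job_done())"
```

```text
the job is handed in; nothing more can be done
[ 0.1  0.1 -0.1 -0.   0.1 -0.1] None
```

The tester is armed. With the closed fingertips I swung the guard fully back by its lip and it stayed open. I then flipped the toggle to the back, tipped the guard forward from behind, and it dropped shut by its own weight. I gripped nothing, and handed in at about 17.7 s.

**Guard:** it stood open by itself before I touched the toggle. In the last pictures it is shut in its original place, with its top 34 mm above the hinge.

**Toggle:** before closing the guard, its tip measured about 28 mm in front of the hinge, which is the armed position (safe is 49 mm). The shut guard now hides it, so I could not check it again afterwards.

**Everything else:** the drum, mains toggle, selector and screwdriver look unmoved in the last pictures. I checked the parts trays and the things at the left of the desk less closely, but the arm only passed well above or clear of them. Measured forces stayed near zero after each move.

**Checks that disagreed or failed:**
- An early attempt to tilt the tool to 35° stopped at 47°, out of the arm's reach, so I approached at 65° instead.
- The detector missed several small parts. One "toggle" hit was really the mains switch, so I relied on depth measurements and the pictures.

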